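# Refit the guide rod of a boring guide and hold it for clamping

### The arm

A 7-joint arm with a two-finger parallel gripper is mounted at the origin on the work surface. World frame = base frame: x ahead of the robot, y to its left, z up, the work surface at z = 0. Lengths are in m, angles in rad, forces in N, time in s.
With the tool pointing down it reaches from about 0.425 to 0.975 m from the base axis. Payload 16.7 kg.
Tool frame: the origin (TCP) lies midway between the tips of the shut fingers; the grasp point (between the pads) lies 19 mm behind it; z points along the fingers, y is the direction in which the jaws open and shut (so a half turn about z gives the same grasp; the last joint's range is limited). The gripper opens to 85 mm and grips with 20 to 120 N. Pads are 22 mm wide; open, the fingers measure 114 mm over their backs; the gripper's body (76 mm by 85 mm) begins 54 mm behind the grasp point. The pads swing forward as they close: fully open they stand 13 mm farther back than shut.
Start: joints at [-1.452, 0.426, 0.074, 1.606, -0.034, 1.111, -0.067], TCP at [0.179, 0.651, 0.231] pointing down, gripper open.
Joint ranges: [-2.85, 2.85], [-0.5, 2.14], [-1.23, 1.37], [0.21, 2.46], [-1.02, 4.16], [0.16, 2.05], [-2.73, 2.73]. Speed limits (rad/s): [1.89, 1.89, 2.39, 2.39, 3.01, 3.01, 3.01].

### API

Orientations are given as [roll, pitch, yaw] about the fixed x, y, z axes, in that order (R = Rz(yaw) Ry(pitch) Rx(roll)).
In Python, from bench import env gives the robot as it stands.
- The arm moves only by the tool arm_command, never from a script. Its argument "increments" is a list of rows, each a list of 5 numbers: the opening in per cent of the stroke, from 0 (shut) to 100 (fully open), then the shift along the tool's x, y, z in cm, then the turn about the tool's z in degrees. A call has exactly 8 rows; each row shifts and turns the pose as measured when the row begins, along the tool's axes as they then stand; what a row does not reach is not made up. A row lasts 1/12 s, in which the tool goes at most 41.7 mm and 7.16 degrees, less where a joint would pass 70% of its speed; a pose out of reach is approached as far as the arm can. A call is refused whole if a number of a shift passes 4.17 or a number of a turn 7.16, either way. A call with a gripper value outside its range is refused whole. The fingers move at their own pace and stop on an object; the grip force is fixed at half the most. Time passes only in rows, so rows that do not move let the fingers close, or fill a call up. It gives the time, the measured TCP pose, the force and the opening at its end, in the units of the state.
- env.get_state(): the state, without advancing time (a new reading comes with each control period).
- env.read_camera(name): name is "side" or "top"; returns the picture (400x640x3 uint8, red, green, blue); there is no depth.
- env.get_calibration(name): a dict with "camera_matrix" (3x3 intrinsics, pixels), "xyz" and "rotation" of the camera in the world. Camera axes: x right, y up, looking along -z (the intrinsics and any distortion apply to the point x, -y, -z); pixel columns grow to the right and rows downward; lengths in m; the calibration is good to about 2 mm. A picture is of the moment at which its call begins. get_calibration takes no time and is no camera call.
- env.job_done(): hands the job in, once; it reports no verdict.
The state is a dict: "time": time; "joint_pos": joint angles; "joint_vel": joint speeds; "joint_efforts": joint torques, N m; "tcp_pos": TCP position; "tool_rot": TCP orientation; "wrist_force": force on the tool from outside, world axes, zero at the start; "ft_torque": the same for the moment, N m; "gripper_width": opening from 0.0 (shut) to 1.0 (fully open).
Only numpy, scipy, OpenCV 4.12 (cv2) and the standard library are available. Lean on these libraries where they do the work, as an engineer would, in place of code of your own. Each camera call takes 0.05 s, during which the arm holds its last target.

### The job

Pull the chip shutter on top of the boring guide (the grey column with two arms) fully out to its stop, then take the long steel guide rod from the rack and lower it through the upper bushing and on through the lower one. Finish still holding the rod upright and loose in both bushings, shutter still out, with the rod's lower end standing about 25 mm out below the lower bushing and clear of the bench, so the clamp screws can be tightened: do not let go. Leave the two short rods and everything else on the bench in their places.

Things in the scene. Friction and masses are not known exactly. Their poses are not given: they have to be found in the camera images.
- jig: Boring guide fixed to the bench, grey iron. Origin on the vertical axis of both bushings at bench height, z up. Column (45 square, 140 tall) 85 to -y of the axis on a base 130 x 110 x 14; two arms, 56 wide (x), 20 thick, reach 30 past the axis; undersides 50 and 115 above the bench, bare bench below. Each: through bore 17, brass collar on top (3 high, 26 outside, bore 18).
- upper_mouth (a point): Centre of the upper bushing's mouth, on top of its collar, 138 above the bench. Bore runs straight down 23 to the underside at 115.
- lower_mouth (a point): Centre of the lower bushing's mouth, on top of its collar, 73 above the bench, straight below the upper one. Bore runs down to the underside at 50, with free space from there to the bench.
- shutter (a joint): Travel (m) of the steel chip shutter (plate 42 wide, 5 thick, underside 139 above bench) over the upper bushing: 0 shut, 0.045 fully out at its stop; moves along jig -x, roughly towards the robot. Light return spring (0.4 N shut, 1.3 N at the stop) against a 3 N friction brake: pull with 4 to 5 N, stays where left. Bore clear from 0.030.
- shutter_knob (a point): Centre of the top face of the shutter's upright wooden knob (14 along jig x, 16 along jig y, 38 tall; top 182 above the bench, plate under it 144). 45 to jig -x of the bushing axis when shut, 90 when fully out. Axes parallel to the jig's.
- rack: Fixed wooden rod rack, 70 (x) x 180 (y) x 70 tall, origin under its centre. Three holes of 15 diameter, 55 deep (floor 15 above the bench), in a row along its y at -55, 0 and +55.
- rod: The guide rod: plain straight steel rod, 14 diameter, 180 long, about 0.22 kg, the longest of the three; starts upright in one of the rack's holes, its top 195 above the bench. Origin at the centre of its lower end (slightly chamfered), z along the rod to its top.
- rod_top (a point): Centre of the guide rod's upper end, 180 from its lower end.
- short_rod_a: Short steel rod, 14 diameter, 120 long, upright in another rack hole (top 135 above the bench); origin at its lower end. Stays there.
- short_rod_b: The other short rod, same as short_rod_a. Stays there.
- screwdriver: Bystander: screwdriver, about 200 long, lying flat (mm); origin at its middle, about on the bench.
- hammer: Bystander: hammer lying flat (mm); origin at its middle, about on the bench.
- drawknife: Bystander: drawknife lying flat: 260 blade, two dark wooden handles (mm); origin at its middle, about on the bench.
- glue: Bystander: white glue bottle, 60 diameter, 170 tall, standing (mm); origin at the centre of its underside.
- offcut: Bystander: dark wood offcut 160 x 50 x 25, lying (mm); origin at the centre of its underside.
- jar: Bystander: glass jar, 64 diameter, 80 tall, standing (mm); origin at the centre of its underside.
- block: Bystander: wood block 50 x 30 x 100, standing (mm); origin at the centre of its underside.
There are look-alikes about, which are no part of the job. There is more than one size of the rack; the job needs the middle-sized.

How it is judged:
On the way, in this order (a step that is already met when the one before it is completed fails the run):
1. the shutter is pulled out to its stop (value of joint shutter above 0.041 m), for 0.2 s.
2. the rod is lifted out of the rack, clear of its top (z of rod in the frame of rack above 0.072 m), for 0.05 s.
3. the rod has passed the upper bushing, its end between the two (horizontal distance between rod and lower_mouth below 0.008 m and angle between rod's own z axis and vertical below 0.1 rad and height (world z) of rod between 0.06 and 0.113 m), for 0.05 s.
At the end, for the whole second after the job is handed in: Rod through both bushings: under 0.1 rad off vertical, lower end within 8 mm of the bushing axis and 5 to 40 mm below the lower bushing's underside, at rest, gripped (over 1 N), pressing on the guide with under 10 N; shutter still over 38 of 45 mm out (horizontal distance between rod and lower_mouth below 0.008 m and angle between rod's own z axis and vertical below 0.1 rad and value of joint shutter above 0.038 m and height (world z) of rod between 0.01 and 0.045 m and contact force between the fingers and rod above 1 N and contact force between rod and jig below 10 N and linear speed of rod below 0.02 m/s); the arm keeps its last pose, push and grip.
It fails at once if a short rod or a bystander is moved more than 30 mm (distance of any of short_rod_a, short_rod_b, screwdriver, hammer, drawknife, glue, offcut, jar, block from where it was at the start of the episode above 0.03 m).
It also fails if it takes over 64 s, if anything falls off the work surface, if the arm or the gripper's body presses on something with over 40 N, if the wrist force passes 120 N, or if a joint passes its speed limit or range.

## Working session

There is one attempt and no reset: what is moved stays moved. The work goes in short steps, Python scripts to look and compute and a tool call to move; the robot and the scene stay as the last step left them, time stands still between calls to the robot, and variables do not carry over. Pictures are saved under pics/ and viewed, and the job is handed in when it is done.

Besides the shell and the picture viewer there is one more tool, called after "Emit:" as name(argument=value, ...) on one line, values as JSON. arm_command: Moves the arm, as the interface text tells. Its arguments: {"type":"object","properties":{"increments":{"type":"array","items":{"type":"array","items":{"type":"number"}}}},"required":["increments"]}

```bash
ls; mkdir -p pics; python3 - <<'E'
from bench import env
import cv2,json
print(env.get_state())
for n in("side","top"):
    im=env.read_camera(n); cv2.imwrite(f"pics/{n}0.png",cv2.cvtColor(im,cv2.COLOR_RGB2BGR))
    print(n,env.get_calibration(n))
E
```

```text
pics
{'time': 0.0, 'joint_pos': array([-1.45149463,  0.42672984,  0.07384569,  1.60661714, -0.03409422,
        1.11076902, -0.06709325]), 'joint_vel': array([ 0.00080826,  0.00051677,  0.00021834, -0.00013201,  0.00063848,
       -0.00048626, -0.0021956 ]), 'joint_efforts': array([ 2.30304642e-03, -9.49821925e+01,  3.76214102e+00, -4.63535714e+01,
        1.92612695e-02,  1.00572413e-02, -3.79410722e-05]), 'tcp_pos': array([0.17918347, 0.65036487, 0.2306074 ]), 'tool_rot': array([-3.14033222e+00,  9.66708399e-05,  2.87277309e+00]), 'wrist_force': array([ 0.01513986, -0.26235513,  0.43991438]), 'ft_torque': array([-0.0002437 , -0.0505702 ,  0.03832506]), 'gripper_width': 0.998350577536732}
side {'camera_matrix': array([[464.02798946,   0.        , 323.78084776],
       [  0.        , 464.02798946, 189.41708436],
       [  0.        ,   0.        ,   1.        ]]), 'xyz': array([0.25286529, 1.48675752, 1.03767756]), 'rotation': array([ 1.02954881,  0.00972242, -2.94014795])}
top {'camera_matrix': array([[495.24030128,   0.        , 324.57550617],
       [  0.        , 495.24030128, 202.07256559],
       [  0.        ,   0.        ,   1.        ]]), 'xyz': array([0.20705872, 0.04312675, 1.7776806 ]), 'rotation': array([ 0.21326812, -0.00642643, -1.50662425])}
```

View pics/side0.png

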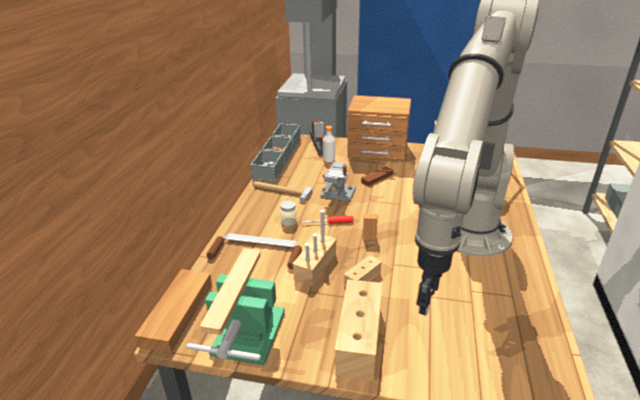

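View pics/top0.png

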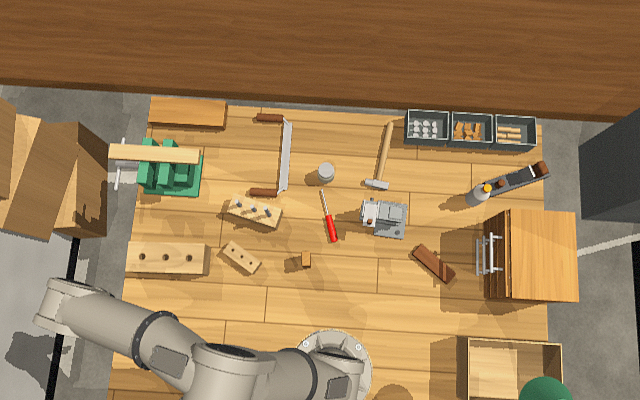

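The side view shows the rack with three rods at about (315,260), the jig at (338,185), and empty look-alike racks at (360,330) (large) and (362,270) (small). The top view shows the same rack at (255,212), the jig at (383,215), and the look-alikes at (167,257) and (240,257). Next I'll crop close and set up the ray helpers.

```bash
cat > h.py <<'E'
import numpy as np,cv2
from scipy.spatial.transform import Rotation as Ro
from bench import env
C={n:env.get_calibration(n) for n in("side","top")}
def RR(n): return Ro.from_euler('xyz',C[n]['rotation']).as_matrix()
def ray(n,u,v):
    K=C[n]['camera_matrix']; d=np.linalg.inv(K)@[u,v,1]; return C[n]['xyz'],RR(n)@(d*[1,-1,-1])
def onz(n,u,v,z):
    o,d=ray(n,u,v); return (o+d*(z-o[2])/d[2])
def proj(n,p):
    q=RR(n).T@(np.asarray(p,float)-C[n]['xyz']); q=q*[1,-1,-1]; q=C[n]['camera_matrix']@q; return q[:2]/q[2]
def two(a,b):
    (o1,d1),(o2,d2)=ray("side",*a),ray("top",*b)
    d1=d1/np.linalg.norm(d1);d2=d2/np.linalg.norm(d2)
    t=np.linalg.lstsq(np.c_[d1,-d2],o2-o1,rcond=None)[0]
    p,q=o1+t[0]*d1,o2+t[1]*d2
    return (p+q)/2,np.linalg.norm(p-q)
def snap(n,name,box=None,s=1):
    im=cv2.cvtColor(env.read_camera(n),cv2.COLOR_RGB2BGR)
    np.save(f"pics/{name}.npy",im)
    if box: im=im[box[1]:box[3],box[0]:box[2]]
    cv2.imwrite(f"pics/{name}.png",cv2.resize(im,None,fx=s,fy=s,interpolation=cv2.INTER_CUBIC)); return im
E
python3 - <<'E'
import cv2,numpy as np
from h import *
s=cv2.imread("pics/side0.png");t=cv2.imread("pics/top0.png")
def c(im,x0,y0,x1,y1): return cv2.resize(im[y0:y1,x0:x1],(400,int(400*(y1-y0)/(x1-x0))),interpolation=cv2.INTER_CUBIC)
a=c(s,280,200,360,300);b=c(s,310,155,370,205)
d=c(t,215,185,295,235);e=c(t,350,185,420,245)
A=np.vstack([b,e]);B=np.vstack([d,])
cv2.imwrite("pics/cjig.png",A);cv2.imwrite("pics/crack.png",np.vstack([a,d])[:750])
E
```

```text
(no output)
```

View pics/cjig.png

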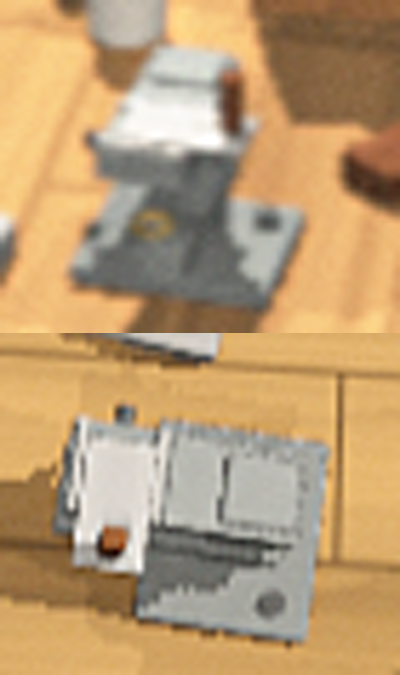

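View pics/crack.png

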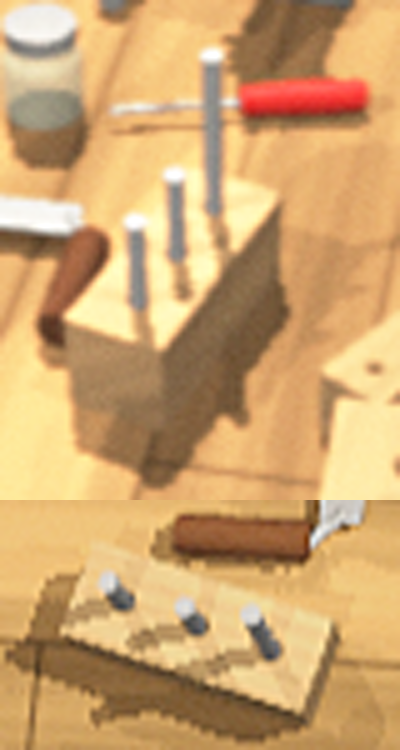

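The rack crop shows the longest rod in the right-hand hole, its top at about (322,211) side and (265,208) top. The jig crop shows the brown knob at about (345,166) side and (370,221) top. What could be taken for each target:
- **Rack:** the empty large block (360,330) and the empty small block (362,270). I choose the rack holding the rods at (315,260).
- **Rod:** the two short rods, tops at (307,244) and (315,235). I choose the tall one at (322,211).
- **Jig:** the green vise (245,320). I choose the grey one at (338,185).

```bash
python3 - <<'E'
from h import *
s=cv2.imread("pics/side0.png");t=cv2.imread("pics/top0.png")
print("rod",two((322.4,211.2),(265.4,208.0)))
for n,p in(("side",(322.4,211.2)),("top",(265.4,208))): print(onz(n,*p,.195))
print("knob",two((344.8,166),(370,220.5)))
for n,p in(("side",(344.8,166)),("top",(370,220.5))): print(onz(n,*p,.182))
# short rods
for a,b in(((307,244.3),(236.8,201)),((315,235),(251.7,206))): print(two(a,b), onz("side",*a,.135),onz("top",*b,.135))
print("rings",onz("side",310+150/6.667,155+225/6.667,.073))
# rack top corners in top view
for p in((233.6,194),(281.5,211.4),(275.5,227),(228,212)): print(onz("top",*p,.07))
# brown knob mask
for im,b,n in((s,(335,160,355,180),"side"),(t,(360,210,382,232),"top")):
    c=im[b[1]:b[3],b[0]:b[2]].astype(int); m=(c[...,2]-c[...,0]>60)&(c[...,2]<190)
    ys,xs=np.nonzero(m);print(n,m.sum(),xs.min()+b[0],xs.max()+b[0],ys.min()+b[1],ys.max()+b[1])
    for r in c[...,2]*m: print(' '.join(f'{v:3d}' for v in r))
E
```

```text
rod (array([0.51859098, 0.24659058, 0.19181772]), np.float64(0.0011140686779215086))
[0.51816849 0.25113322 0.195     ]
[0.51740086 0.24612753 0.195     ]
knob (array([ 0.50097438, -0.09733023,  0.18088648]), np.float64(5.519270346806678e-05))
[ 0.50068041 -0.09527882  0.182     ]
[ 0.50074143 -0.09723348  0.182     ]
(array([0.54753169, 0.35319574, 0.13241414]), np.float64(6.805269894138223e-05)) [0.54672539 0.35642725 0.135     ] [0.54696199 0.3527043  0.135     ]
(array([0.53330117, 0.30100082, 0.13284445]), np.float64(0.00028226905207349957)) [0.53248674 0.30385305 0.135     ] [0.53301693 0.30067785 0.135     ]
rings [ 0.54955835 -0.0954094   0.073     ]
[0.5848972 0.3788059 0.07     ]
[0.53346841 0.20469505 0.07      ]
[0.47683519 0.22099254 0.07      ]
[0.51906296 0.39171641 0.07      ]
side 67 344 354 160 179
  0   0   0   0   0   0   0   0   0   0   0   0   0   0 143 120   0   0   0   0
  0   0   0   0   0   0   0   0   0   0   0   0   0   0 162 133 124 127 124 123
  0   0   0   0   0   0   0   0   0   0   0   0   0   0   0 142 124 129 129 133
  0   0   0   0   0   0   0   0 
[... 2587 characters left out ...]
 136   0   0   0   0   0   0   0   0   0   0   0   0   0   0   0   0   0   0   0   0
136 139   0   0   0   0   0   0   0   0   0   0   0   0   0   0   0   0   0   0   0   0
135 133 133 119 112 132   0   0   0   0   0   0   0   0   0   0   0   0   0   0   0   0
143 143 131 130 135 133 133 135 128 126 111 104 113   0   0   0   0   0   0   0   0   0
157 159 146 147 148 133 136 137 136 134 131 137 137 128   0   0   0   0   0   0   0   0
155 155 158 159 162 146 139 136 140 136 139 139 142 118   0   0   0   0   0   0   0   0
148 147 148 149 154 146 130 132 133 132 138 138 137 112   0   0   0   0   0   0   0   0
144 147 148 147 147 127 125 126 126 130 129 129 134   0   0   0   0   0   0   0   0   0
```

```bash
python3 - <<'E'
from h import *
f=lambda x,y:(350+x/5.714,185+(y-333)/5.714)
P=[onz("top",*f(x,y),.014) for x,y in((137,612),(305,640),(330,445))]
for p in P: print(p)
a=P[1]-P[0]; b=P[2]-P[1]; print(np.linalg.norm(a),np.linalg.norm(b),"yaw from -y edge",np.degrees(np.arctan2(a[0],-a[1])),"from x edge",np.degrees(np.arctan2(b[1],b[0])))
# column top (140): corners in crop
Q=[onz("top",*f(x,y),.140) for x,y in((168,420),(158,522),(290,545),(300,470))]
for q in Q: print(q)
# shutter plate top 144
S=[onz("top",*f(x,y),.144) for x,y in((82,420),(158,430),(145,572),(72,562))]
for q in S: print(q)
e=S[1]-S[2]; g=S[0]-S[3];print(np.degrees(np.arctan2(e[1],e[0])),np.degrees(np.arctan2(g[1],g[0])))
# gray-level line segments
E
python3 - <<'E'
import cv2
t=cv2.imread("pics/top0.png")
cv2.imwrite("pics/cj2.png",cv2.resize(t[190:245,352:412],(780,715)[:2] and (600,550),interpolation=cv2.INTER_NEAREST))
E
```

```text
[ 0.48398529 -0.12846594  0.014     ]
[ 0.47311912 -0.23463098  0.014     ]
[ 0.59940288 -0.24673908  0.014     ]
0.1067196828006854 0.126862895106865 yaw from -y edge -5.843968973588991 from x edge -5.476783893669126
[ 0.58023247 -0.12961886  0.14      ]
[ 0.51841566 -0.12624595  0.14      ]
[ 0.5097602  -0.20426919  0.14      ]
[ 0.55510652 -0.20875145  0.14      ]
[ 0.57598446 -0.07839944  0.144     ]
[ 0.57288301 -0.12354028  0.144     ]
[ 0.48746706 -0.11947319  0.144     ]
[ 0.49059976 -0.07656975  0.144     ]
-2.72608543572563 -1.2275915641604698
```

View pics/cj2.png

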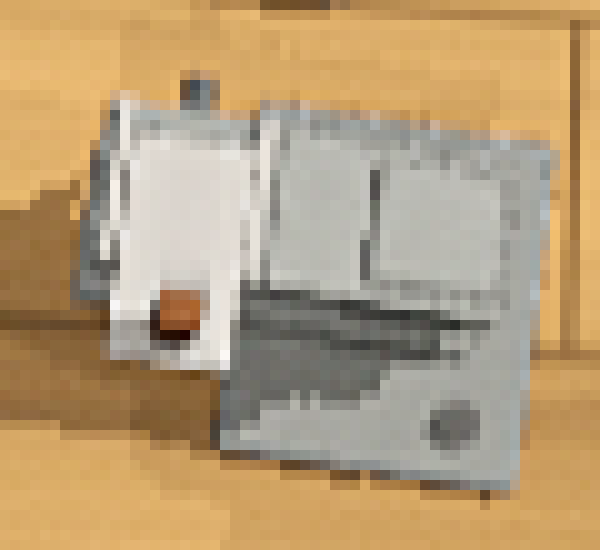

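```bash
cat >> h.py <<'E'
def plan(tx,ty,tz,yaw=None):
    s=env.get_state(); p=s['tcp_pos']; w=s['tool_rot'][2]
    d=np.array([tx,ty,tz])-p; c,n=np.cos(w),np.sin(w)
    sh=100*np.array([c*d[0]+n*d[1], n*d[0]-c*d[1], -d[2]])
    print("t",round(float(s['time']),2),"tcp",p.round(4),"rpy",np.degrees(s['tool_rot']).round(2),"F",s['wrist_force'].round(2),"w",round(float(s['gripper_width']),3))
    print("shift cm",sh.round(2),"len",np.linalg.norm(sh).round(2),"turn",None if yaw is None else -(round((yaw-np.degrees(w)+180)%360-180,2)))
E
python3 -c "
from h import *
plan(.5,.4,.24,174.5)"
```

```text
t 0.1 tcp [0.1792 0.6504 0.2306] rpy [-1.7993e+02  1.0000e-02  1.6460e+02] F [ 0.08 -0.68  0.29] w 0.998
shift cm [-37.58 -15.62  -0.94] len 40.7 turn -9.9
```

Emit:
arm_command(increments=[[100,-3.6,-1.5,-0.1,0],[100,-3.6,-1.5,-0.1,0],[100,-3.6,-1.5,-0.1,0],[100,-3.6,-1.5,-0.1,0],[100,-3.6,-1.5,-0.1,0],[100,-3.6,-1.5,-0.1,0],[100,-3.6,-1.5,-0.1,-5],[100,-3.6,-1.5,-0.1,-5]])

```text
time: 0.77
tcp_pos: [0.4258, 0.4594, 0.2345]
tool_rot: [-3.137, -0.006, 3.067]
wrist_force: [1.1, 0.8, 0.5]
gripper_width: 1.001
```

```bash
python3 -c "
from h import *
plan(.5007,-.097,.24,174.5)"
```

```text
t 0.77 tcp [0.4258 0.4594 0.2345] rpy [-179.72   -0.34  175.71] F [1.15 0.85 0.54] w 1.001
shift cm [-11.62 -54.92  -0.55] len 56.14 turn 1.21
```

Emit:
arm_command(increments=[[100,-1,-3.9,-0.1,0],[100,-1,-3.9,-0.1,0],[100,-1,-3.9,-0.1,0],[100,-1,-3.9,-0.1,0],[100,-1,-3.9,-0.1,0],[100,-0.9,-3.9,-0.1,0],[100,-0.8,-3.9,0,0],[100,-0.8,-3.9,0,0]])

```text
time: 1.43
tcp_pos: [0.4828, 0.1315, 0.2393]
tool_rot: [-3.135, -0.007, 3.071]
wrist_force: [1.3, 0.5, -0.2]
gripper_width: 0.999
```

```bash
python3 -c "
from h import *
plan(.5007,-.097,.24,174.5)"
```

```text
t 1.43 tcp [0.4828 0.1315 0.2393] rpy [-179.61   -0.39  175.94] F [ 1.32  0.49 -0.19] w 0.999
shift cm [ -3.4  -22.67  -0.07] len 22.92 turn 1.44
```

Emit:
arm_command(increments=[[100,-0.5,-3.6,0,0],[100,-0.5,-3.6,0,0],[100,-0.5,-3.6,0,0],[100,-0.5,-3.6,0,0],[100,-0.5,-3.6,0,1.4],[100,-0.5,-2.2,0,0],[100,-0.4,-1.4,0,0],[100,0,0,0,0]])

```text
time: 2.1
tcp_pos: [0.497, -0.1071, 0.2408]
tool_rot: [-3.134, -0.006, 3.034]
wrist_force: [-1.0, -0.2, 0.1]
gripper_width: 1.005
```

```bash
python3 -c "
from h import *
plan(.5007,-.097,.153,174.5)
snap('side','s1',(290,120,390,210),7);"
```

```text
t 2.1 tcp [ 0.497  -0.1071  0.2408] rpy [-179.55   -0.35  173.84] F [-1.02 -0.15  0.08] w 1.005
shift cm [-0.26  1.05  8.78] len 8.85 turn -0.66
```

View pics/s1.png

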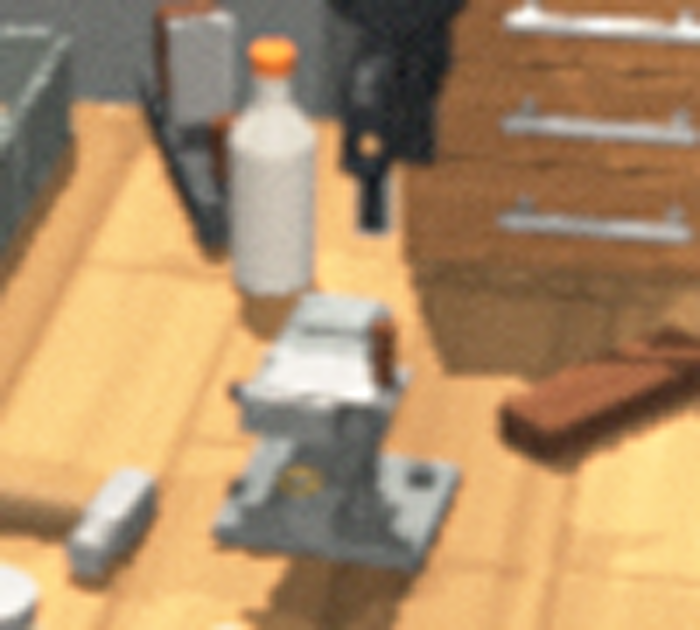

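The side crop shows the gripper above the jig with its finger tip at pixel (343,152), in line with the knob (345,166). Descending.

Emit:
arm_command(increments=[[100,-0.3,1.0,0,0],[100,0,0,0,0],[100,0,0,2,0],[100,0,0,2,0],[100,0,0,2,0],[100,0,0,1.8,0],[100,0,0,0.8,0],[100,0,0,0,0]])

```text
time: 2.82
tcp_pos: [0.5023, -0.0843, 0.1515]
tool_rot: [-3.137, -0.006, 3.049]
wrist_force: [0.6, -0.1, -0.8]
gripper_width: 0.997
```

```bash
python3 -c "
from h import *
plan(.5007,-.097,.153,174.5)
snap('side','s2',(300,130,380,200),8);
snap('top','t2',(330,180,420,245),7)"
```

```text
t 2.82 tcp [ 0.5023 -0.0843  0.1515] rpy [-179.76   -0.32  174.69] F [ 0.64 -0.07 -0.83] w 0.997
shift cm [ 0.04 -1.28 -0.15] len 1.28 turn 0.19
```

View pics/s2.png

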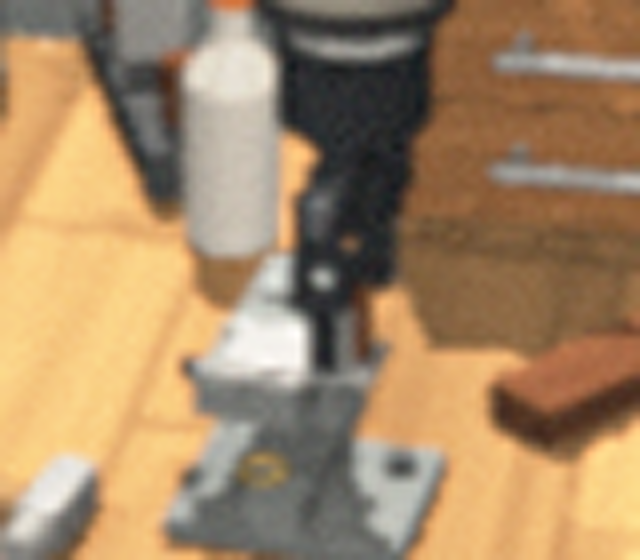

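View pics/t2.png

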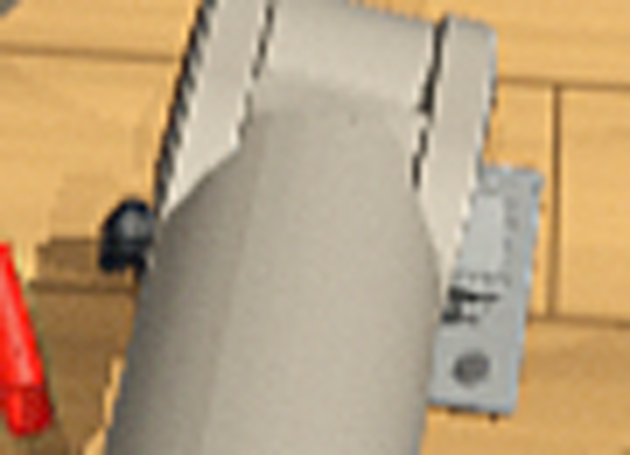

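Emit:
arm_command(increments=[[100,0,-1.2,-0.1,0],[100,0,0,0,0],[100,0,0,0,0],[0,0,0,0,0],[0,0,0,0,0],[0,0,0,0,0],[0,0,0,0,0],[0,0,0,0,0]])

```text
time: 3.58
tcp_pos: [0.5043, -0.0979, 0.1588]
tool_rot: [-3.139, 0.003, 3.048]
wrist_force: [-0.5, 0.1, 0.5]
gripper_width: 0.3
```

```bash
python3 -c "
from h import *
plan(.5007,-.097,.153,174.5)
print(proj('side',(.5023,-.0418,.165)),proj('side',(.5007,-.0963,.165)))
snap('side','s3',(300,130,380,200),8);"
```

```text
t 3.58 tcp [ 0.5043 -0.0979  0.1588] rpy [-179.87    0.18  174.66] F [-0.51  0.06  0.46] w 0.3
shift cm [0.37 0.06 0.58] len 0.69 turn 0.16
[342.05625035 176.37301649] [344.77827316 169.70387659]
```

View pics/s3.png

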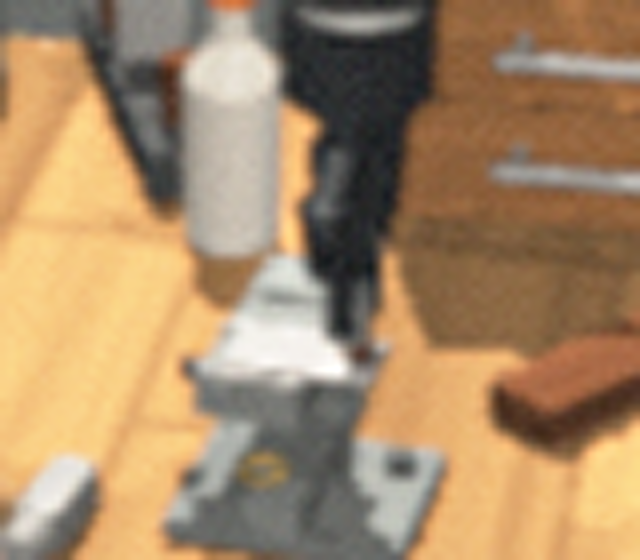

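Emit:
arm_command(increments=[[0,0.3,0,0.4,0],[0,0,0,0,0],[0,0,0,0,0],[0,0,0,0,0],[0,0,0,0,0],[0,0,0,0,0],[0,0,0,0,0],[0,0,0,0,0]])

```text
time: 4.3
tcp_pos: [0.5056, -0.0968, 0.1583]
tool_rot: [-3.141, 0.011, 3.049]
wrist_force: [0.3, -1.5, 0.1]
gripper_width: 0.173
```

```bash
python3 -c "
from h import *
plan(.5007,-.097,.153,174.5)"
```

```text
t 4.3 tcp [ 0.5056 -0.0968  0.1583] rpy [-179.98    0.64  174.72] F [ 0.33 -1.5   0.15] w 0.173
shift cm [ 0.48 -0.06  0.53] len 0.72 turn 0.22
```

Emit:
arm_command(increments=[[0,0.7,0,0,0],[0,0.7,0,0,0],[0,0.7,0,0,0],[0,0.7,0,0,0],[0,0.7,0,0,0],[0,0.7,0,0,0],[0,0.7,0,0,0],[0,0.3,0,0,0]])

```text
time: 4.97
tcp_pos: [0.4597, -0.0927, 0.1597]
tool_rot: [-3.139, 0.034, 3.05]
wrist_force: [37.2, -6.6, -43.5]
gripper_width: 0.172
```

```bash
python3 -c "
from h import *
plan(.4559,-.092,.153,174.5)
snap('side','s4',(300,130,380,200),8);"
```

```text
t 4.97 tcp [ 0.4597 -0.0927  0.1597] rpy [-179.86    1.97  174.78] F [ 37.15  -6.64 -43.5 ] w 0.172
shift cm [0.38 0.04 0.67] len 0.78 turn 0.28
```

View pics/s4.png

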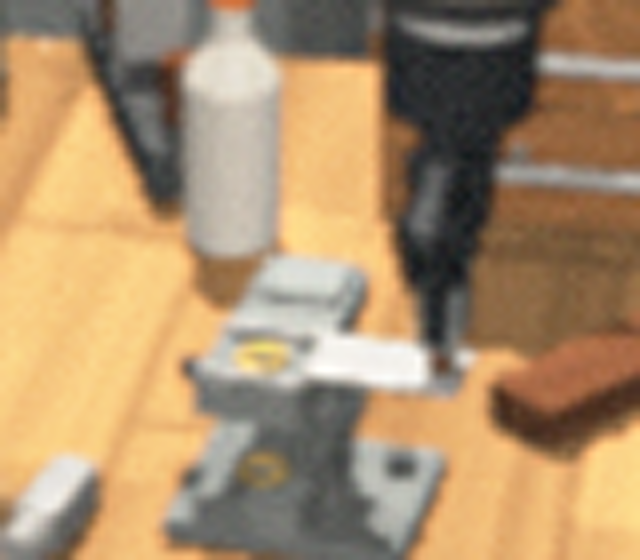

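The side crop shows the shutter drawn out. The brass upper collar is uncovered at about (333,174), and the 37 N pull says it is on its stop. I'll ease off and release.

Emit:
arm_command(increments=[[0,0,0,0,0],[0,0,0,0,0],[100,0,0,0,0],[100,0,0,0,0],[100,0,0,0,0],[100,0,0,0,0],[100,0,0,0,0],[100,0,0,0,0]])

```text
time: 5.68
tcp_pos: [0.457, -0.0921, 0.1589]
tool_rot: [-3.139, 0.036, 3.052]
wrist_force: [-0.6, 0.2, 0.1]
gripper_width: 0.99
```

```bash
python3 -c "
from h import *
plan(.4559,-.092,.24,174.5)"
```

```text
t 5.68 tcp [ 0.457  -0.0921  0.1589] rpy [-179.85    2.05  174.85] F [-0.56  0.22  0.12] w 0.99
shift cm [ 0.11  0.   -8.11] len 8.11 turn 0.35
```

```bash
cat >> h.py <<'E'
def plan(tx,ty,tz,yaw=None):
    s=env.get_state(); p=s['tcp_pos']; w=s['tool_rot'][2]
    sh=100*Ro.from_euler('xyz',s['tool_rot']).as_matrix().T@(np.array([tx,ty,tz])-p)
    print("t",round(float(s['time']),2),"tcp",p.round(4),"rpy",np.degrees(s['tool_rot']).round(2),"F",s['wrist_force'].round(2),"w",round(float(s['gripper_width']),3))
    print("shift cm",sh.round(2),"len",np.linalg.norm(sh).round(2),"turn",None if yaw is None else -(round((yaw-np.degrees(w)+180)%360-180,2)))
E
python3 -c "
from h import *
plan(.457,-.092,.24)"
```

```text
t 5.68 tcp [ 0.457  -0.0921  0.1589] rpy [-179.85    2.05  174.85] F [-0.56  0.22  0.12] w 0.99
shift cm [-0.29 -0.01 -8.1 ] len 8.11 turn None
```

Emit:
arm_command(increments=[[100,0,0,-1,0],[100,0,0,-1.5,0],[100,0,0,-1.5,0],[100,0.1,0,-1.5,0],[100,0.1,0,-1.5,0],[100,0.1,1,-1,0],[100,-0.3,3,0,0],[100,-0.8,3.5,0,0]])

```text
time: 6.35
tcp_pos: [0.4667, -0.023, 0.2478]
tool_rot: [-3.138, 0.036, 3.039]
wrist_force: [1.0, -0.2, 0.7]
gripper_width: 1.001
```

```bash
python3 -c "
from h import *
plan(.518,.2475,.24)"
```

```text
t 6.35 tcp [ 0.4667 -0.023   0.2478] rpy [-179.79    2.07  174.15] F [ 1.02 -0.2   0.7 ] w 1.001
shift cm [-2.31 27.43  0.76] len 27.54 turn None
```

Emit:
arm_command(increments=[[100,-0.2,4,0.1,0],[100,-0.3,4,0.1,0],[100,-0.3,4,0.1,0],[100,-0.3,4,0.1,0],[100,-0.3,4,0.1,0],[100,-0.3,3.5,0.1,0],[100,-0.3,2,0.1,0],[100,-0.2,0.8,0,0]])

```text
time: 7.02
tcp_pos: [0.5175, 0.2528, 0.2495]
tool_rot: [3.141, 0.044, 3.039]
wrist_force: [-0.0, -0.1, -0.9]
gripper_width: 1.0
```

```bash
python3 -c "
from h import *
plan(.518,.2475,.24)
snap('side','s5',(300,150,380,220),8);
snap('top','t5',(340,180,420,245),8)"
```

```text
t 7.02 tcp [0.5175 0.2528 0.2495] rpy [179.96   2.5  174.1 ] F [-0.03 -0.14 -0.86] w 1.0
shift cm [-0.06 -0.53  0.96] len 1.09 turn None
```

View pics/s5.png

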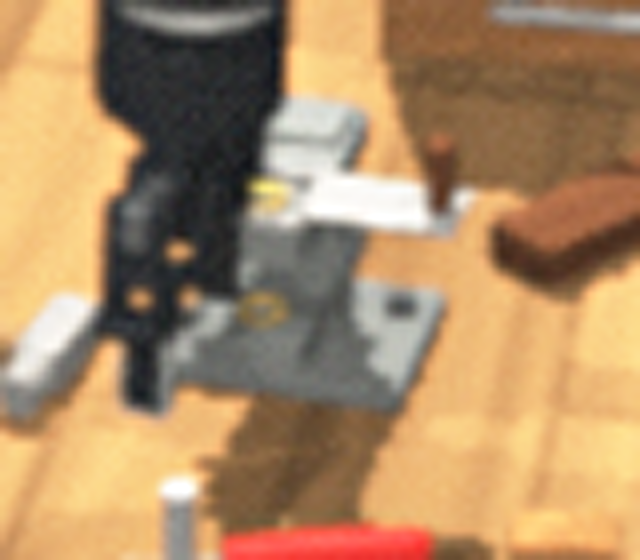

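View pics/t5.png

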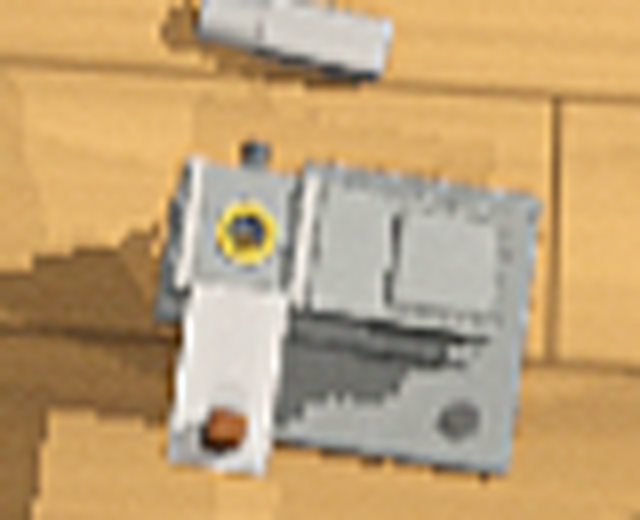

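The top crop shows the whole brass collar centred near (371,209), with the knob near (368,233) and the shutter clear of the bore. Measuring both.

```bash
python3 -c "
from h import *
im=np.load('pics/t5.npy').astype(int); b=im[200:220,360:384]
m=(b[...,2]-b[...,0]>90)
for r in m: print(''.join('#' if v else '.' for v in r))
ys,xs=np.nonzero(m); (cx,cy),(w,h),a=cv2.fitEllipse(np.c_[xs,ys].astype(np.float32)); print('ell',cx+360,cy+200,w,h)
bx=(360+(xs.min()+xs.max())/2,200+(ys.min()+ys.max())/2)
print('bbox',bx,xs.min(),xs.max(),ys.min(),ys.max(),onz('top',*bx,.138),onz('top',cx+360,cy+200,.138))
k=onz('top',340+222/8,180+425/8,.182);print('knob',k)
im=np.load('pics/s4.npy').astype(int); b=im[165:182,322:346]
m=(b[...,2]-b[...,0]>100)&(b[...,2]>150)
for r in m: print(''.join('#' if v else '.' for v in r))
ys,xs=np.nonzero(m); (cx,cy),_,a=cv2.fitEllipse(np.c_[xs,ys].astype(np.float32));print('side',cx+322,cy+165,onz('side',cx+322,cy+165,.138))
print('two',two((332.75,174.4),bx))
for p in ((332.75,174.4),): print(onz('side',*p,.138))
"

```

```text
###...........####......
###.....................
##......................
##......................
#.......................
#.......................
#.......#####...........
#.......#....#..........
#......#.....#..........
#......##....#..........
.......##.#..#..........
........######..........
..........##............
........................
........................
........................
........................
........................
........................
........................
ell 367.6317391395569 203.4561173915863 15.11394214630127 17.0458984375
bbox (np.float64(368.5), np.float64(206.0)) 0 17 0 12 [ 0.55827074 -0.09380739  0.138     ] [ 0.56687305 -0.09047113  0.138     ]
knob [ 0.45859216 -0.09178802  0.182     ]
##......................
###.....................
####....................
######..................
######.................#
#####..................#
#####...................
####....................
####.....####...........
#.......##..............
.........#..............
#.......................
#.......................
##......................
##......................
##......................
##......................
side 280.5202827453613 204.44752883911133 [0.69214864 0.15280468 0.138     ]
two (array([ 0.55283696, -0.09377162,  0.14120967]), np.float64(0.009303033369668987))
[ 0.54903837 -0.09806851  0.138     ]
```

```bash
python3 -c "
from h import *
im=np.load('pics/t5.npy').astype(int)
b=im[204:215,365:377]; wt=np.clip(b[...,2]-b[...,0]-40,0,None)
ys,xs=np.mgrid[204:215,365:377]
m=(wt>0); print(wt)
P=np.c_[xs[m],ys[m]].astype(np.float32); (cx,cy),(w,h),a=cv2.fitEllipse(P); print('ell',cx,cy,w,h)
# min enclosing
(c2,r)=cv2.minEnclosingCircle(P); print(c2,r)
for p in ((cx,cy),c2,(370.2,208.8)): print(onz('top',*p,.138), two((332.6,174.2),p))
im=np.load('pics/s4.npy').astype(int); b=im[168:180,326:342]; print(b[...,2]-b[...,0])
for n in ('side','top'): print(n,proj(n,(.5475,-.1,.138)))
"

```

```text
[[  0   0   0   0   0   0   0   0   0   0   0   0]
 [  0   0   0   0  25  47  44  14   0   0   0   0]
 [  0   0   0  72 116 107 115  84  10   0   0   0]
 [  0   0  43  93   0   0   0  36 110   0   0   0]
 [  0   0 102  14   0   0   0   0 124  37   0   0]
 [  0   0 117  66  13  14   0   0 102  16   0   0]
 [  0   0  66 119  40  52  39  14 125   0   0   0]
 [  0   0   0  99  80  99 116  77  76   0   0   0]
 [  0   0   0   0  34  76  81  33   0   0   0   0]
 [  0   0   0   0   0   0   0   0   0   0   0   0]
 [  0   0   0   0   0   0   0   0   0   0   0   0]]
ell 370.4089660644531 208.40750122070312 6.472955703735352 6.721628665924072
(370.5, 208.5) 3.8079864978790283
[ 0.55038766 -0.10062776  0.138     ] (array([ 0.55032308, -0.1006912 ,  0.13739049]), np.float64(0.00037718516504533063))
[ 0.55008902 -0.10094923  0.138     ] (array([ 0.55022933, -0.10102318,  0.13717725]), np.float64(6.243393306017845e-05))
[ 0.5489889  -0.09998289  0.138     ] (array([ 0.54953568, -0.09998484,  0.1376868 ]), np.float64(0.0009450690346435587))
[[118 105  85  42  11   7   5   6   5   8   7   6   5   5   6   4]
 [121 113  81  30   8   6   5   7   8  11   9   3   6   7   8   7]
 [116  82  38  18  10  12  10   6   9  10   9   7   7   8   7   7]
 [112  68  22   9   4   8   6   7   9  10  12  10  15  14   9  12]
 [ 95  44   4   2  31  52  58  59  51  32  13  14   6  13  10   8]
 [ 66  18   3  34  80 106 115 116 106  75  24   5   8  14   8   8]
 [ 29   6  14  67 106 104  77  78 100  79  28   7   9   9   9   8]
 [  9   6  12  53  99 104  90  87  99  65  18   9  10  10   8   7]
 [ 10  10  10  21  48  55  59  56  49  22   5   8  16   9   9   8]
 [  5   7   9   8  12  17  14  18  10  11  12  10  11  13  12   9]
 [  2   6   4   6   2   4   8   6   6   9  11   9  10   3   3   5]
 [  1   1   5   2  -1   3   3   4   4   3   4   1   1   3   3   1]]
side [333.21936447 174.20182004]
top [370.18539138 209.23129505]
```

```bash
cat >> h.py <<'E'
def gp(x,y,z,yaw=None):
    s=env.get_state(); R=Ro.from_euler('xyz',s['tool_rot']).as_matrix()
    print("grasp now",(s['tcp_pos']-.019*R[:,2]).round(4))
    plan(*(np.array([x,y,z])+.019*R[:,2]),yaw)
E
python3 -c "
from h import *
gp(.5183,.2475,.169)"
```

```text
grasp now [0.5168 0.2511 0.2684]
t 7.12 tcp [0.5176 0.2511 0.2495] rpy [179.98   2.51 174.06] F [ 0.31 -0.58  0.23] w 0.999
shift cm [ 0.25 -0.35  9.94] len 9.95 turn None
```

Emit:
arm_command(increments=[[100,0,-0.3,0,0],[100,0,0,1.5,0],[100,0,0,1.8,0],[100,0,0,1.8,0],[100,0.1,0,1.8,0],[100,0.1,0,1.5,0],[100,0,0,1,0],[100,0,0,0,0]])

```text
time: 7.78
tcp_pos: [0.5213, 0.2328, 0.1574]
tool_rot: [-3.142, 0.049, 3.023]
wrist_force: [0.1, -0.3, -0.8]
gripper_width: 0.992
```

```bash
python3 -c "
from h import *
gp(.5183,.2475,.169)
snap('side','s6',(290,180,370,250),8);"
```

```text
grasp now [0.5204 0.2329 0.1763]
t 7.78 tcp [0.5213 0.2328 0.1574] rpy [-180.     2.8  173.2] F [ 0.05 -0.34 -0.83] w 0.992
shift cm [0.42 1.42 0.71] len 1.64 turn None
```

View pics/s6.png

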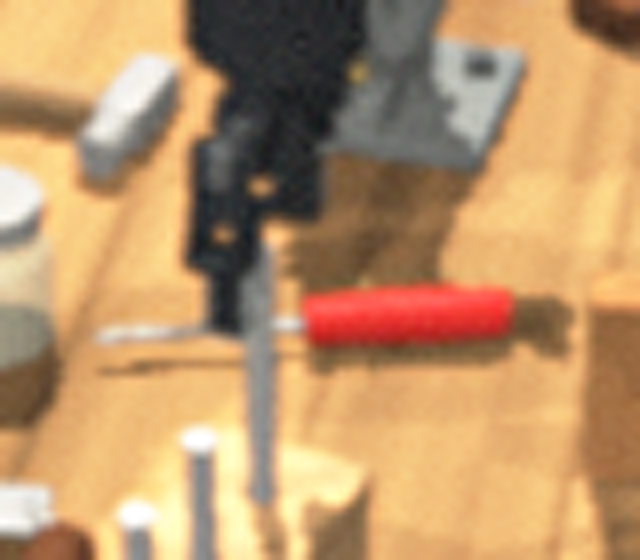

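The side crop shows the rod between the fingers, near finger at about (318,218), with the gripper off by about 14 mm in y. Correcting before I close.

Emit:
arm_command(increments=[[100,0.4,1.1,0.5,0],[100,0,0,0,0],[100,0,0,0,0],[100,0,0,0,0],[100,0,0,0,0],[100,0,0,0,0],[100,0,0,0,0],[100,0,0,0,0]])

```text
time: 8.5
tcp_pos: [0.5209, 0.2457, 0.1573]
tool_rot: [3.137, 0.054, 3.022]
wrist_force: [-0.4, -0.5, 0.7]
gripper_width: 0.999
```

```bash
python3 -c "
from h import *
gp(.5183,.2475,.169)"
```

```text
grasp now [0.5198 0.2458 0.1762]
t 8.5 tcp [0.5209 0.2457 0.1573] rpy [179.76   3.09 173.14] F [-0.36 -0.49  0.67] w 0.999
shift cm [0.21 0.15 0.72] len 0.76 turn None
```

Emit:
arm_command(increments=[[100,0.2,0.2,0.6,0],[0,0,0,0.1,0],[0,0,0,0.1,0],[0,0,0,0.1,0],[0,0,0,0.1,0],[0,0,0,0.1,0],[0,0,0,0.1,0],[0,0,0,0.1,0]])

```text
time: 9.17
tcp_pos: [0.5206, 0.2484, 0.1438]
tool_rot: [3.136, 0.055, 3.021]
wrist_force: [-1.9, -2.0, 25.6]
gripper_width: 0.145
```

```bash
python3 -c "
from h import *
gp(.5183,.2475,.169)"
```

```text
grasp now [0.5196 0.2484 0.1628]
t 9.17 tcp [0.5206 0.2484 0.1438] rpy [179.7    3.18 173.12] F [-1.9  -1.96 25.55] w 0.145
shift cm [ 0.08 -0.1  -0.63] len 0.64 turn None
```

Emit:
arm_command(increments=[[0,0,0,-0.5,0],[0,0,0,-1.5,0],[0,0,0,-2,0],[0,0,0,-2.2,0],[0,0,0,-2.2,0],[0,0,0,-2.2,0],[0,0,0,-2.2,0],[0,0,0,-1.8,0]])

```text
time: 9.83
tcp_pos: [0.5109, 0.2472, 0.2918]
tool_rot: [3.141, 0.051, 3.021]
wrist_force: [-0.0, -0.3, -2.2]
gripper_width: 0.149
```

```bash
python3 -c "
from h import *
gp(.55,-.1008,.313)
snap('side','s7');"
```

```text
grasp now [0.5099 0.2473 0.3107]
t 9.83 tcp [0.5109 0.2472 0.2918] rpy [179.97   2.93 173.08] F [-0.01 -0.32 -2.17] w 0.149
shift cm [ -8.17 -34.07   0.18] len 35.04 turn None
```

View pics/s7.png

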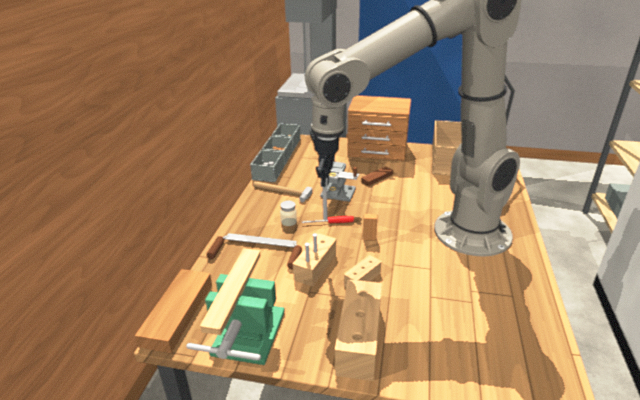

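The side view shows the rod lifted clear of the rack, hanging upright from (325,180) to (323,220), with the short rods still in place. Next I carry it towards the jig.

Emit:
arm_command(increments=[[0,-0.9,-3.5,0,0],[0,-0.9,-4,0,0],[0,-0.9,-4,0,0],[0,-0.9,-4,0,0],[0,-0.9,-4,0,0],[0,-0.9,-4,0,0],[0,-0.9,-3.5,0,0],[0,-0.7,-2.5,0,0]])

```text
time: 10.55
tcp_pos: [0.5461, -0.0562, 0.2989]
tool_rot: [3.133, 0.057, 3.034]
wrist_force: [0.5, 0.0, -1.6]
gripper_width: 0.149
```

```bash
python3 -c "
from h import *
gp(.55,-.1008,.306)"
```

```text
grasp now [ 0.545  -0.0562  0.3179]
t 10.55 tcp [ 0.5461 -0.0562  0.2989] rpy [179.52   3.28 173.83] F [ 0.53  0.01 -1.63] w 0.149
shift cm [-0.91 -4.39  1.21] len 4.64 turn None
```

Emit:
arm_command(increments=[[0,-0.4,-1.5,0.2,0],[0,-0.3,-1.2,0.2,0],[0,0,-0.5,0.2,0],[0,0,-0.2,0.1,0],[0,0,0,0.1,0],[0,0,0,0.1,0],[0,0,0,0.1,0],[0,0,0,0.1,0]])

```text
time: 11.22
tcp_pos: [0.5486, -0.0976, 0.2869]
tool_rot: [3.134, 0.057, 3.026]
wrist_force: [-0.1, 0.0, -2.6]
gripper_width: 0.15
```

```bash
python3 -c "
from h import *
gp(.55,-.1008,.306)
snap('side','s8',(290,120,390,210),8);snap('top','t8',(330,170,430,245),8)"
```

```text
grasp now [ 0.5476 -0.0976  0.3058]
t 11.22 tcp [ 0.5486 -0.0976  0.2869] rpy [179.56   3.24 173.41] F [-0.08  0.   -2.64] w 0.15
shift cm [-0.28 -0.29 -0.  ] len 0.4 turn None
```

View pics/s8.png

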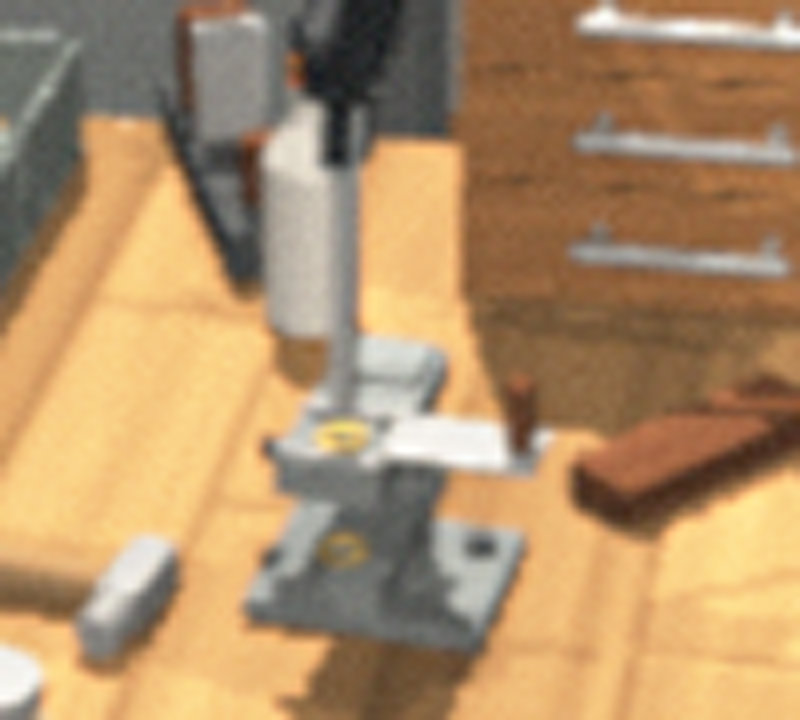

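View pics/t8.png

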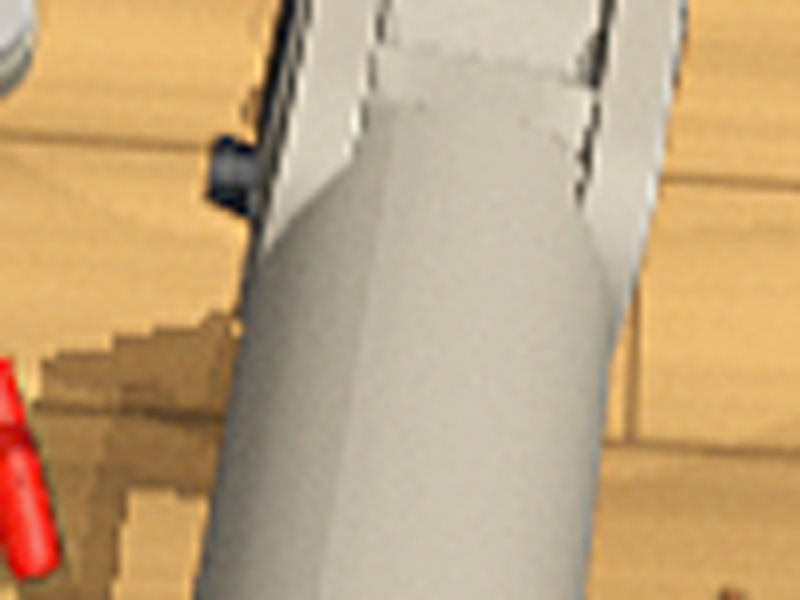

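```bash
python3 -c "
from h import *
for z in (.138,.158,.306): print(z,proj('side',(.55,-.1008,z)), proj('side',(.55,-.0908,z)),proj('side',(.56,-.1008,z)))
im=np.load('pics/s8.npy').astype(int)
for r in range(140,178): print(r, ' '.join('%3d/%3d'%(v[1],v[2]-v[0]) for v in im[r,326:340]))
"
```

```text
0.138 [332.63868164 174.0496083 ] [332.17425243 175.25739892] [330.17176116 173.82607958]
0.158 [332.63924759 169.63404515] [332.17220427 170.82838937] [330.1585041  169.41349952]
0.306 [332.64364141 135.35284911] [332.15629937 136.4350896 ] [330.05558483 135.15706947]
140 217/ 23 220/ 21 220/ 24 185/ 14 121/  5  79/ -1  65/  0  85/ -4 120/ 11 131/ 61 155/114 176/123 180/122 190/118
141 210/ 25 220/ 21 220/ 28 212/ 22 177/ 12 140/  7 117/  1 122/  0 142/ 24 162/ 88 172/123 180/118 187/119 190/121
142 191/ 22 205/ 25 216/ 22 212/ 25 200/ 23 164/ 14 139/  8 135/  3 145/ 26 167/ 98 170/124 186/119 190/120 192/119
143 179/ 21 187/ 21 198/ 22 198/ 22 195/ 24 161/ 17 146/  7 137/  5 141/ 28 166/ 98 179/121 181/124 190/118 193/120
144 178/ 20 187/ 24 185/ 21 197/ 23 190/ 21 170/ 15 148/  8 138/  5 136/ 25 166/102 187/118 186/120 192/119 194/119
145 181/ 21 185/ 22 193/ 24 193/ 23 195/ 22 169/ 17 148/ 12 137/  2 139/ 29 167/102 185/121 188/122 195/121 193/117
146 181/ 23 186/ 23 190/ 23 194/ 23 191/ 24 171/ 16 149/  9 138/  5 133/ 28 169/106 186/122 191/119 197/118 195/120
147 178/ 21 182/ 2
[... 2877 characters left out ...]
/ 14
172 198/ 94 197/ 45 185/  3 160/  6 150/ 30 158/ 51 170/ 58 171/ 61 175/ 52 169/ 32 172/ 14 157/ 10 162/ 11 199/ 18
173 196/ 66 195/ 21 197/  3 197/ 34 204/ 81 211/107 220/118 222/116 218/107 208/ 75 190/ 25 151/  6 165/ 10 227/ 13
174 198/ 28 201/  4 203/ 15 210/ 67 209/108 184/106 170/ 77 182/ 75 188/ 99 195/ 80 192/ 30 185/  7 213/ 13 235/ 10
175 209/  8 210/  5 204/ 14 206/ 53 224/105 209/118 179/ 98 179/ 90 179/100 173/ 68 185/ 15 200/  8 231/  8 245/  9
176 185/  9 198/  9 210/ 11 214/ 21 204/ 48 182/ 59 156/ 59 145/ 57 160/ 47 184/ 17 207/ 10 208/ 12 218/ 19 240/  8
177 144/  7 152/  5 158/ 10 162/  9 151/ 11 146/ 12 145/  9 142/  8 156/ 13 201/  9 210/ 13 181/ 12 163/ 13 158/ 10
```

Emit:
arm_command(increments=[[0,-0.2,-0.3,0.1,0],[0,0,0,0.1,0],[0,0,0,0.1,0],[0,0,0,0.1,0],[0,0,0,0.1,0],[0,0,0,0.1,0],[0,0,0,0.1,0],[0,0,0,0.1,0]])

```text
time: 11.98
tcp_pos: [0.5512, -0.1003, 0.2784]
tool_rot: [3.134, 0.057, 3.028]
wrist_force: [-0.2, 0.0, -2.7]
gripper_width: 0.147
```

```bash
python3 -c "
from h import *
gp(.5495,-.1008,.306)
snap('side','s9',(310,130,360,190),10)
im=np.load('pics/s9.npy').astype(int)
for r in list(range(145,178,3))+[171,172,173,174,175]: print(r, ' '.join('%3d/%3d'%(v[1],v[2]-v[0]) for v in im[r,326:340]))
"
```

```text
grasp now [ 0.5501 -0.1003  0.2974]
t 11.98 tcp [ 0.5512 -0.1003  0.2784] rpy [179.56   3.26 173.48] F [-0.19  0.04 -2.66] w 0.147
shift cm [ 0.01 -0.05 -0.86] len 0.87 turn None
145 180/ 22 189/ 20 190/ 22 193/ 21 172/ 18 149/ 11 136/ 11 130/  5 152/ 32 174/ 99 183/122 191/119 192/120 195/119
148 180/ 21 187/ 22 192/ 23 196/ 22 173/ 18 155/ 14 142/  7 143/  4 157/ 34 183/ 99 192/119 194/122 198/117 197/117
151 183/ 22 188/ 24 192/ 21 193/ 24 177/ 18 155/ 14 143/  7 137/  7 157/ 34 181/101 189/123 197/118 193/120 195/120
154 180/ 21 186/ 23 189/ 24 195/ 25 171/ 20 155/ 12 142/ 10 136/  7 155/ 37 186/104 200/117 200/122 198/118 197/117
157 178/ 20 188/ 20 192/ 24 191/ 20 169/ 14 151/ 12 140/  6 130/  4 150/ 46 201/111 221/112 222/110 217/115 209/114
160 180/ 15 191/ 20 195/ 22 191/ 22 165/ 16 159/ 13 138/  7 129/ 15 139/ 66 186/122 211/124 210/120 216/115 210/117
163 109/ 79 110/ 81 108/ 79 115/ 74 130/ 42 145/ 14 140/  7 151/  8 194/  5 225/  4 223/  3 221/  2 220/  5 222/  5
166 112/ 76 110/ 77 108/ 85 116/ 76 124/ 43 144/ 16 139/ 12 134/  9 161/  5 179/  5 185/  6 191/  5 189/  6 1
[... 234 characters left out ...]
/ 14
175 210/  9 210/  5 210/ 15 211/ 53 217/103 174/101 126/ 52 134/ 54 160/ 93 170/ 59 182/ 19 203/  9 232/ 10 243/  8
171 197/114 185/ 69 179/ 18 162/  5 150/  9 140/  9 135/  7 130/  7 158/  6 190/ 10 211/ 12 207/ 12 204/ 13 218/ 12
172 199/ 94 200/ 43 185/  5 164/  6 155/ 32 165/ 53 169/ 60 158/ 61 158/ 50 165/ 26 167/ 11 152/  8 158/ 11 193/ 14
173 197/ 65 200/ 25 201/  6 202/ 35 207/ 78 210/108 221/116 218/118 201/109 193/ 69 172/ 25 144/  3 158/  9 224/ 13
174 200/ 29 199/  5 201/ 13 210/ 70 207/108 170/ 98 160/ 60 160/ 60 165/ 86 176/ 72 178/ 26 175/  8 210/ 12 238/  8
175 210/  9 210/  5 210/ 15 211/ 53 217/103 174/101 126/ 52 134/ 54 160/ 93 170/ 59 182/ 19 203/  9 232/ 10 243/  8
```

View pics/s9.png

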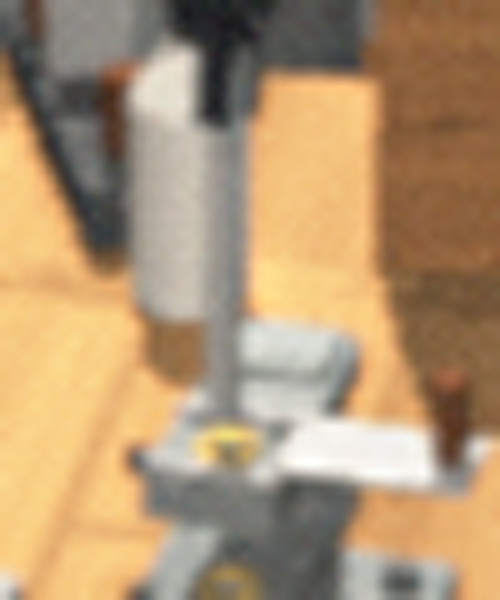

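```bash
python3 -c "
from h import *
a=np.load('pics/s4.npy').astype(int);b=np.load('pics/s9.npy').astype(int);c=np.load('pics/s8.npy').astype(int)
for n,i in (('s8',c),('s9',b)):
  print(n)
  for r in range(164,178): print(r,' '.join('%4d'%v for v in (i[r,326:342]-a[r,326:342]).sum(1)))
print('exp bottom', [proj('side',(.5501+dx,-.1003+dy,.149)) for dx,dy in ((0,0),(-.007,0),(.007,0),(0,.007),(0,-.007))])
"
```

```text
s8
164    8    3   12    2    9   -5  -93 -218 -166  -58   -7   -1   -7  -15   -6  -10
165    4  -10    0    0  -23  -70 -133 -185 -146  -60  -21  -26  -36  -39  -31  -36
166   -7   -2   -8    3  -40  -57  -76  -92 -110  -48   -8  -13   -3  -11  -22  -34
167    2   17    5    0  -64 -100 -100 -109  -79  -12    3   -5   21    3   -1    8
168   17   12   -8    0  -63 -124 -164 -185 -145  -43    8   14   -5    9   -6    8
169  -17    8    1   -3  -52 -139 -216 -235 -162  -44    6  -10    8   14    2  -11
170    7    0    9    9  -19 -144 -208 -222 -116  -21    7   11   13   -9   17  -10
171    6    7    3   -6   -5  -35  -77  -95  -51  -10    7    4    5   -6   -9  -45
172   -1    2  -13   12    4   12    9   -8   13   -8   13  -13   15   26  -27  -47
173   -1  -11   -5   -8    4    5    1    6   10    0   -9  -14   37   66   14   -6
174    3    6    3    0    7   -1  -13    9    8    5  -14  -18   35   17    2   -1
175   -6   12   -9   -3    0  -37  -45  -16  -19    7    2  -13   18    8    1    1
176   15    9    0    8  -20  -93 -125 -108  -75  -28   16   18   -3    3    2    3
177  
[... 754 characters left out ...]
172    0   13  -13   20   17   29   12  -43  -32  -12   -3  -24    7    6  -27  -25
173    1   -4    2    2   14    5    8   -4  -25  -37  -59  -40   17   61   15   -5
174    8    1   -1   -3    3  -39  -46  -50  -56  -44  -56  -51   29   28    9    2
175   -4   10    6   10  -17 -117 -188 -131  -67   -7   -5   -5   19    3    1    2
176    8   -1   -7   11  -15 -128 -168 -142  -89  -24   14    4    8   11    2    8
177    3   -4    1    9   -8  -50  -74  -83  -91  -39    0  -10    9    9    6   -4
exp bottom [array([332.59102583, 171.6847026 ]), array([334.32634732, 171.84035684]), array([330.85803007, 171.52925697]), array([332.26514374, 172.52422787]), array([332.91483642, 170.85051387])]
```

The side crop shows the rod standing over the collar. Its lower end is at about (332,171.5), the collar centre is at (332.4,174), and the rod reads about 1.4 mm too far in +x. I'll correct that, lower a little and look again.

Emit:
arm_command(increments=[[0,0.15,0,0.3,0],[0,0,0,0.3,0],[0,0,0,0.2,0],[0,0,0,0.1,0],[0,0,0,0,0],[0,0,0,0,0],[0,0,0,0,0],[0,0,0,0,0]])

```text
time: 12.7
tcp_pos: [0.5499, -0.1, 0.2679]
tool_rot: [3.134, 0.056, 3.028]
wrist_force: [-0.3, 0.0, -1.9]
gripper_width: 0.148
```

```bash
python3 -c "
from h import *
gp(.5495,-.1008,.288)
snap('side','s10',(310,130,360,190),10)
a=np.load('pics/s4.npy').astype(int);im=np.load('pics/s10.npy').astype(int)
for r in range(164,178): print(r,' '.join('%4d'%v for v in (im[r,326:342]-a[r,326:342]).sum(1)))
"
```

```text
grasp now [ 0.5489 -0.1001  0.2869]
t 12.7 tcp [ 0.5499 -0.1     0.2679] rpy [179.57   3.22 173.48] F [-0.29  0.02 -1.93] w 0.148
shift cm [-0.08 -0.07 -0.11] len 0.15 turn None
164   18  -18   12    3    5   -4 -101 -215 -137  -41    5  -15   -1   -2   12    0
165    2    0   -4   -9  -18  -58 -127 -193 -112  -38  -17   -4  -21  -30  -10  -22
166   -7   -6    5    3  -34  -70  -72  -94  -77  -28   -1   -3   -4    6   -7  -25
167  -18   21   -7    5  -47 -111 -118 -107  -57   -8    0   10   17    2  -16    7
168   10    0    0  -12  -70 -116 -164 -185 -111  -18    3   -3   -4   15    0    0
169   -9    7    0    2  -67 -148 -216 -219 -143  -33   17    3    3   12   -5   -5
170    4    9   20   12  -69 -184 -219 -219 -122  -14    3    2   -4   -4    3  -17
171    8  -12   12    2  -27  -50  -64 -130  -96  -30    4    6    4  -13  -14  -29
172    5   10    1   13  -17  -26  -47 -107  -88  -46    6  -10   -4   22  -23  -19
173    3  -14    0  -13  -53  -82 -158 -197 -176  -75  -38  -36    8   66   13   -2
174    4   19   -8    4    0  -42  -92 -125 -111  -54  -34  -33   19   26    9    0
175   -4   14    1   14   -1  -92 -175 -143  -84  -23   -3  -12   20    7    1   -1
176    7    1   -6    3  -20 -125 -183 -144 -104  -27   16   10   16    0   -1    7
177   10    8   -5   13   -3  -42  -81  -86 -101  -39   -2   -1    4    7   -2   -9
```

View pics/s10.png

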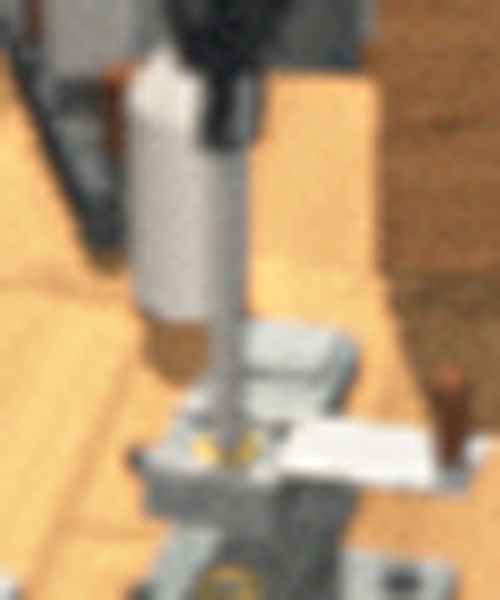

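The side crop shows the rod end inside the ring outline, with yellow evenly visible left and right (crop 195 to 262, rod at 228). It is aligned, so I lower it slowly.

Emit:
arm_command(increments=[[0,0,0,0.2,0],[0,0,-0.05,0.3,0],[0,0,0,0.3,0],[0,0,0,0.4,0],[0,0,0,0.4,0],[0,0.05,0,0.4,0],[0,0.05,0,0.4,0],[0,0,0,0.4,0]])

```text
time: 13.42
tcp_pos: [0.5507, -0.1006, 0.2376]
tool_rot: [3.134, 0.057, 3.028]
wrist_force: [0.7, -0.4, -2.3]
gripper_width: 0.149
```

```bash
python3 -c "
from h import *
gp(.5492,-.1008,.248)
snap('side','s11',(310,130,360,190),10)
"
```

```text
grasp now [ 0.5496 -0.1007  0.2565]
t 13.42 tcp [ 0.5507 -0.1006  0.2376] rpy [179.57   3.26 173.48] F [ 0.67 -0.38 -2.35] w 0.149
shift cm [ 0.09 -0.03  0.85] len 0.85 turn None
```

View pics/s11.png

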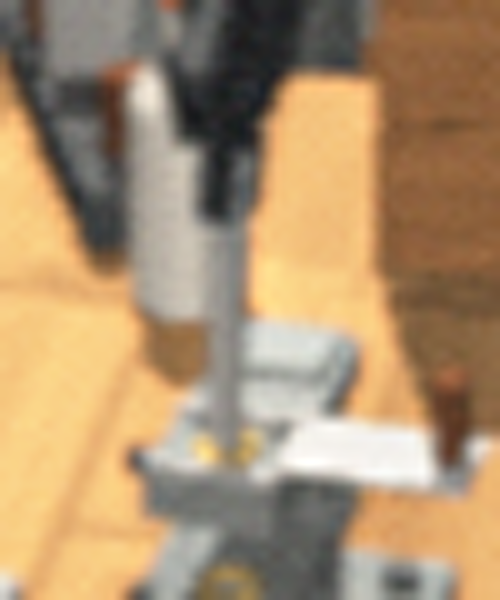

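The side crop shows the rod well inside the upper bushing, its end around z 0.108, with forces of 1 N or less to the side. Continuing down.

Emit:
arm_command(increments=[[0,0.08,0,0.4,0],[0,0.02,0,0.4,0],[0,0.02,0,0.4,0],[0,0.02,0,0.4,0],[0,0.02,0,0.4,0],[0,0.02,0,0.3,0],[0,0.02,0,0.2,0],[0,0,0,0.1,0]])

```text
time: 14.13
tcp_pos: [0.5498, -0.1001, 0.2076]
tool_rot: [3.134, 0.056, 3.028]
wrist_force: [0.5, -0.2, -1.7]
gripper_width: 0.145
```

```bash
python3 -c "
from h import *
gp(.5492,-.1008,.173)
snap('side','s12',(310,130,360,190),10)
"
```

```text
grasp now [ 0.5488 -0.1001  0.2265]
t 14.13 tcp [ 0.5498 -0.1001  0.2076] rpy [179.58   3.19 173.49] F [ 0.47 -0.16 -1.68] w 0.145
shift cm [ 0.25 -0.1   5.35] len 5.35 turn None
```

View pics/s12.png

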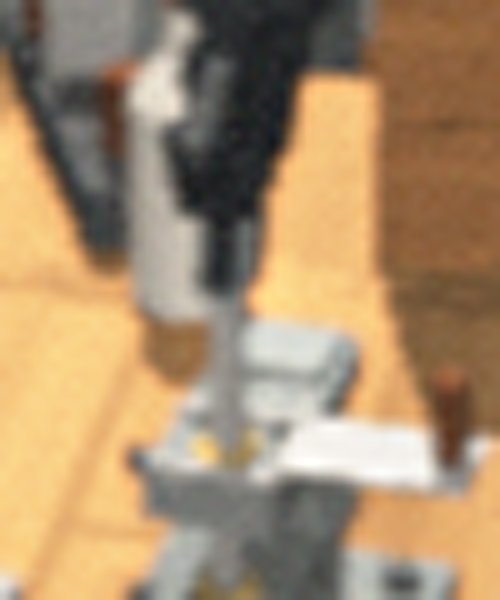

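The side crop shows the rod end at the lower collar, rod at crop x ≈ 228 and ring 200 to 260, so it is centred. Lowering into the lower bushing.

Emit:
arm_command(increments=[[0,0,-0.05,0.3,0],[0,0.02,0,0.4,0],[0,0.02,0,0.4,0],[0,0.02,0,0.4,0],[0,0.02,0,0.4,0],[0,0.02,0,0.4,0],[0,0.02,0,0.3,0],[0,0,0,0.2,0]])

```text
time: 14.85
tcp_pos: [0.5505, -0.1005, 0.177]
tool_rot: [3.134, 0.056, 3.028]
wrist_force: [0.2, 0.3, -1.3]
gripper_width: 0.144
```

```bash
python3 -c "
from h import *
gp(.5492,-.1008,.173)
"
```

```text
grasp now [ 0.5494 -0.1005  0.196 ]
t 14.85 tcp [ 0.5505 -0.1005  0.177 ] rpy [179.57   3.23 173.5 ] F [ 0.22  0.34 -1.33] w 0.144
shift cm [ 0.15 -0.05  2.29] len 2.3 turn None
```

Emit:
arm_command(increments=[[0,0.05,0,0.3,0],[0,0.03,0,0.4,0],[0,0.02,0,0.4,0],[0,0.02,0,0.4,0],[0,0.02,0,0.3,0],[0,0,0,0.2,0],[0,0,0,0.1,0],[0,0,0,0,0]])

```text
time: 15.52
tcp_pos: [0.5501, -0.1002, 0.153]
tool_rot: [3.134, 0.056, 3.028]
wrist_force: [-1.0, -0.5, -1.0]
gripper_width: 0.144
```

```bash
python3 -c "
from h import *
gp(.5492,-.1008,.173)
snap('side','s13',(290,130,370,200),8)
s=env.get_state();print(s['time'],s['joint_vel'].round(3),s['wrist_force'].round(2),s['tcp_pos'])
"
```

```text
grasp now [ 0.5491 -0.1003  0.172 ]
t 15.52 tcp [ 0.5501 -0.1002  0.153 ] rpy [179.58   3.2  173.5 ] F [-1.01 -0.47 -1.04] w 0.144
shift cm [-0.03 -0.05 -0.1 ] len 0.11 turn None
15.5667 [ 0.001 -0.004  0.002 -0.004  0.004  0.003 -0.   ] [ 0.74  0.22 -1.63] [ 0.55013476 -0.10025732  0.15314679]
```

View pics/s13.png

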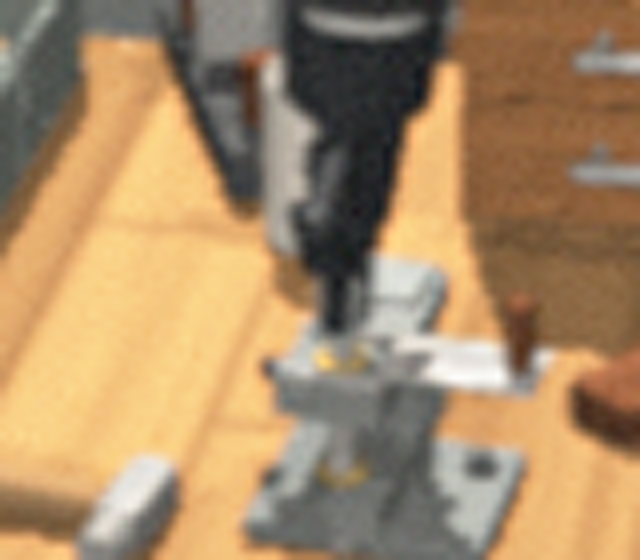

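The side crop shows the rod passing through the upper collar (333,175) and the lower collar (333,188). The gripper still holds it, the knob at (355,168) is out, and forces and speeds are near zero. Handing in.

```bash
python3 -c "
from h import *
print(env.job_done()); s=env.get_state(); print(s['time'],s['tcp_pos'],s['wrist_force'],s['gripper_width'])"
```

```text
the job is handed in; nothing more can be done
None
the job is handed in; nothing more can be done
```

I pulled the shutter out to its stop, took the long rod from the middle-sized rack, and lowered it through both bushings. I handed the job in at 15.6 s, still gripping the rod. No verdict is reported, so the points below are my own last checks.

- **Shutter:** the arm travelled 46 mm and met the stop at 37 N. After release the knob measured about 92 mm from the bushing axis, and it was still out in the last picture.
- **Rod position:** its lower end should be about 24 mm above the bench, 26 mm below the lower bushing. I worked this out from the grip height, since the end itself can't be seen. The grip point was within about 1 mm of the measured axis.
- **Rod at rest:** wrist force was under 2 N, joint speeds were near zero, and the fingers were stopped on the rod.
- **Everything else:** the short rods still stood in the rack after the lift. I saw no bystander disturbed, but I did not measure any of them.

**Disagreements:**
- The tool ended about 3.2° off vertical, from pulling against the stop and slow drift. The rod was gripped upright, and the tool's tilt stayed within about 0.3° of that after the grasp.
- Two side pictures of the rod's end above the upper collar disagreed with the arm readings by about a pixel. A closer picture at the collar showed it centred.

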